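Open the spring jaw of a sherd-mending jig

TASK

Pick up the relief-decorated tile piece from its cork rest by its long edges only, fingers never on the raised decorated face, and lay it down gently, without dropping it, flat in the nest of the mending jig, straight end towards the fixed stop and broken end towards the spring jaw, then let go of it. Then take hold of the jaw by its upright handle, pull it back against its spring until its pointer lines up with the line on the index block, and finish while still holding it there, so that a colleague can fit the joining piece. Leave the tile in its nest and do not disturb the other things on the table.

Things in the scene. Friction and masses are not known exactly. Their poses are not given: they have to be found in the camera images.
- tile: white ceramic tile piece, 90 long (x) x 60 wide (y) x 8 thick, plus a 2 mm raised decorated panel on top; 70 to 120 g. Origin: centre of its underside. The +x end is straight, the -x end broken (jagged by 8 mm, reaching x = -45). The long edges (y = +-30) are straight: grip there at mid length. It lies flat on the cork rest, overhanging it, so fingers can reach past the edges
- face: the raised decorated panel on the tile's upper face (fixed to the tile), 56 x 40 x 2 mm with shallow blue motifs, centred 6 mm towards the straight end of the tile; origin: 8 mm above the tile's origin, same axes. The fingers must not touch it
- straight_end (a point): middle of the tile's straight end, 45 mm from the tile's origin along its +x, at half its thickness
- rest: cork block fixed on the table, 80 (x) x 36 (y) x 20 mm high, on which the tile lies; origin: centre of its underside
- jig: mending jig fixed to the table, aluminium bed 40 mm wide, its top 30 mm above the table. Origin on the table under the centre of the nest; +x points to the fixed stop (37 mm high), -x to the spring jaw and on to the end plate (46 mm high, at x = -202 mm)
- nest (a point): centre of the nest's floor, 30 mm above the table; axes as the jig's. The nest is a shallow pocket 98 (x) x 68 (y) mm, so the tile has 4 mm play each way: stop at x = +49, front lip at x = -49 (5 mm high), and a 6 mm high tab at each corner (y = +-34, |x| 36 to 50). Between the tabs the long sides are open and the bed is 40 mm wide: fingertips can go down to 10 mm above the table
- travel (a joint): travel of the spring jaw towards the jig's -x, m: 0 at rest (jaw 60 mm in front of the nest's centre), up to 0.085 at its end stop, which is beyond the mark. The spring always pulls it back to 0: about 3 N at rest, 80 N/m more as it opens
- jaw: the sliding spring jaw: dark steel block 42 (x) x 44 (y) mm, top 50 mm above the table, rubber-faced towards the nest, with a black upright handle plate on it, 14 (x) x 36 (y) mm, rising from 50 to 98 mm above the table, 10 mm to the -x side of the origin. Origin: centre of its underside, 30 mm above the table, 85 mm to the -x side of the nest's centre at rest; axes as the jig's
- grip (a point): grip point in the handle, 80 mm above the table, on the jaw's handle plate; room for fingers all round, tips no lower than 55 mm above the table
- pointer (a point): tip of the steel pointer that sticks out of the jaw's +y side, 34 mm above the table, 38 mm to the +y side of the jig's centre line; moves with the jaw
- index: small aluminium index block, 18 (x) x 22 (y) x 12 mm, fixed for this job on the black strip along the jig's +y side; axes as the jig's; origin: centre of its underside, 20 mm above the table
- mark (a point): end of the dark line across the top of the index block, on the side next to the pointer; the line runs along the jig's y through the block's middle (x = 0 of the block). The pointer lines up when it is at the same place along the jig's x
- bowl: bystander, leave alone: loose white bowl, 120 mm across, 60 high, far side of the table; origin: centre of its underside
- tape: bystander, leave alone: loose roll of tape lying flat, 100 mm across, 24 high, to the right; origin: centre of its underside
- glue: bystander, leave alone: small closed glue bottle, 36 mm across, 85 high, to the left; origin: centre of its underside
- sherd_a: bystander, leave alone: small loose white sherd, about 55 x 40 x 8 mm, between jig and rest; origin: centre of its underside
- sherd_b: bystander, leave alone: smaller loose white sherd, about 45 x 30 x 7 mm, beyond the rest; origin: centre of its underside
- sherd_c: bystander, leave alone: loose red-brown sherd, 60 x 35 x 8 mm, near the robot; origin: centre of its underside
- mug: bystander, leave alone: loose white beaker, 72 mm across, 85 high, to the left; origin: centre of its underside
- brush: bystander, leave alone: brush 160 mm long, lying, far left; origin: centre of its underside
There are look-alikes about, which are no part of the job. What is shaped like the tile but pink is not meant.

How it is judged:
By the outcome, as a careful person would: the job done as asked, in the order asked, and still so for the second after the job is handed in, while the arm keeps its last pose, push and grip.
It also fails if it takes over 51 s, if anything falls off the work surface, if the arm or the gripper's body presses on something with over 40 N, if the wrist force passes 120 N, or if a joint passes its speed limit or range.

ROBOT

A 6-joint arm with a two-finger parallel gripper is mounted at the origin on the work surface. World frame = base frame: x ahead of the robot, y to its left, z up, the work surface at z = 0. Lengths are in mm, angles in rad, forces in N, time in s.
With the tool pointing down it reaches from about 400 to 925 mm from the base axis. Payload 12.5 kg.
Tool frame: the origin (TCP) lies midway between the tips of the shut fingers; the grasp point (between the pads) lies 19 mm behind it; z points along the fingers, y is the line along which they close (so a half turn about z gives the same grasp; the last joint's range is limited). The gripper opens to 95 mm and grips with 3 to 60 N. Pads are 20 mm wide; open, the fingers measure 119 mm over their backs; the gripper's body (75 mm by 180 mm) begins 59 mm behind the grasp point.
Start: joints at [1.077, 0.491, 1.559, -0, 1.092, -0.106], TCP at [236.331, 578.614, 214.661] pointing down, gripper open.
Joint ranges: [-3.1, 3.1], [-0.84, 2.19], [0.05, 2.79], [-1.13, 4.28], [0.06, 2.93], [-2.69, 2.69]. Speed limits (rad/s): [2.22, 2.22, 2.79, 3.14, 3.14, 3.14].

INTERFACE

Orientations are given as [roll, pitch, yaw] about the fixed x, y, z axes, in that order (R = Rz(yaw) Ry(pitch) Rx(roll)).
In Python, from cell import env gives the robot as it stands.
- The arm moves only by the tool carry_out, never from a script. Its argument "series" is a list of rows, each a list of 4 numbers: the shift along the world's x, y, z normalised to -1 to 1, where 1 is 5 cm, then the turn about the world's z normalised to -1 to 1, where 1 is 6 degrees. In form: [[x, y, z, turn], ...]. A call has exactly 5 rows; each row shifts and turns the commanded pose from where the row before left it; what a row does not reach is not made up. A row lasts 1/10 s, in which the tool goes at most 50 mm and 8.59 degrees, less where a joint would pass 70% of its speed; a pose out of reach is approached as far as the arm can. A call with a number of a shift or a turn outside -1 to 1 is refused whole. A call with a gripper value outside its range is refused whole. "fingers" is the closure, from -1 (fully open) to 1 (shut), set as the call begins (left out, the last holds). The fingers move at their own pace and stop on an object; the grip force is fixed at half the most. Time passes only in rows, so rows that do not move let the fingers close, or fill a call up. It gives the time, the measured TCP pose, the force, the opening and the grip force at its end, in the units of the state.
- env.state(): the state, without advancing time (a new reading comes with each control period).
- env.read_camera(name): name is "side" or "top" or "wrist"; returns the picture (384x512x3 uint8, red, green, blue); there is no depth.
- env.calibration(name): a dict with "K" (3x3 intrinsics, pixels), "pose" (4x4, takes a point from camera to world coordinates). Camera axes: x right, y down, z forward; pixel columns grow to the right and rows downward; lengths in mm; the calibration is good to about 2 mm. A picture is of the moment at which its call begins: read the wrist's pose just before it. calibration takes no time and is no camera call; for the wrist camera it gives the pose at the moment of the call.
- env.job_done(): hands the job in; it is judged then, once.
Trained networks look in the newest picture that a camera, given by its name, has taken for a name from the list of things; names that differ only in an ending like _2 or _b are one class to them, and where a whole thing is asked for, a point or a joint stands for the part that bears it (a point fixed in the world has none). Each returns a list of dicts, best first, with "conf" (0 to 1); they miss things now and then, are a little off and sometimes report something else, mostly with a low value. They report only what shows in the picture. A call takes as long as a camera call. They do not tell look-alikes from the thing itself.
- env.look_for(camera, label): "position" ([row, column] as shares, 0 to 1, of the picture: columns of its width, rows of its height, amid what is visible of it).
The state is a dict: "t": time; "joints": joint angles; "qvel": joint speeds; "tau": joint torques, N m; "eef_pos": TCP position; "tcp_rot": TCP orientation; "ft_force": force on the tool from outside, world axes, zero at the start; "moment": the same for the moment, N m; "opening": opening from 0.0 (shut) to 1.0 (fully open); "grip_force": force on a finger pad.
Only numpy, scipy, OpenCV 4.12 (cv2) and the standard library are available. Lean on these libraries where they do the work, as an engineer would, in place of code of your own. Each camera call takes 0.05 s, during which the arm holds its last target. There are 200 camera calls.

## Working session

There is one attempt and no reset: what is moved stays moved. The work goes in short steps, Python scripts to look and compute and a tool call to move; the robot and the scene stay as the last step left them, time stands still between calls to the robot, and variables do not carry over. Pictures are saved under pics/ and viewed, at most 10 in all, crops included, and the job is handed in when it is done.

Besides the shell and the picture viewer there is one more tool, called after "Call:" by a JSON object that holds its "name" and its "arguments". carry_out: Moves the arm, as the interface text tells. Its arguments: {"type":"object","properties":{"series":{"type":"array","items":{"type":"array","items":{"type":"number","minimum":-1,"maximum":1}}},"fingers":{"type":"number"}},"required":["series"]}

```bash
mkdir -p pics; ls; python3 - <<'E'
from cell import env
import cv2
for c in ("top","side"):
    im=env.read_camera(c); cv2.imwrite(f"pics/{c}0.png",im[:,:,::-1])
    k=env.calibration(c); print(c,k["K"],k["pose"])
    for l in ("tile","jig","jaw","index","rest","pointer","mark","grip","nest","face"):
        try: print(l,[( [round(p*s) for p,s in zip(d["position"],(384,512))],round(d["conf"],2)) for d in env.look_for(c,l)])
        except Exception as e: print(l,e)
print(env.state())
E
```

```text
pics
top [[381.04234282   0.         249.59532513]
 [  0.         381.04234282 191.91704222]
 [  0.           0.           1.        ]] [[-1.25543258e-02 -9.81676118e-01  1.90143074e-01  3.75686479e+02]
 [-9.99908220e-01  1.13564944e-02 -7.38798552e-03  4.03888306e+00]
 [ 5.09325021e-03 -1.90218373e-01 -9.81728592e-01  1.11649059e+03]
 [ 0.00000000e+00  0.00000000e+00  0.00000000e+00  1.00000000e+00]]
tile [([235, 385], 0.87), ([122, 290], 0.73), ([210, 334], 0.67), ([255, 334], 0.57), ([212, 205], 0.56)]
jig [([209, 208], 0.79)]
jaw [([206, 210], 0.75), ([176, 409], 0.55)]
index [([225, 194], 0.47), ([124, 293], 0.25)]
rest []
pointer [([205, 207], 0.79)]
mark [([207, 207], 0.74), ([226, 194], 0.52)]
grip [([206, 207], 0.56)]
nest [([208, 207], 0.71), ([210, 336], 0.69)]
face [([257, 336], 0.69), ([208, 336], 0.58), ([236, 386], 0.51), ([224, 198], 0.31)]
side [[378.00016316   0.         259.77253112]
 [  0.         378.00016316 186.21097309]
 [  0.           0.           1.        ]] [[ 9.06643308e-01 -3.09979695e-01  2.86200105e-01  1.99408049e+02]
 [-4.21885736e-01 -6.60945992e-0
[... 459 characters left out ...]
51, 276], 0.56), ([267, 237], 0.52)]
{'t': 1.1, 'joints': array([ 1.07738041e+00,  4.90892523e-01,  1.55889201e+00, -2.29758313e-05,
        1.09165606e+00, -1.05616497e-01]), 'qvel': array([-0.00063731, -0.00035382,  0.00036731, -0.00160001, -0.00123196,
       -0.00146788]), 'tau': array([-9.50401518e-04, -6.12464333e+01, -2.58427727e+01,  6.92769606e-02,
        4.46142617e-02, -4.63942740e-05]), 'eef_pos': array([236.35427657, 578.62108622, 214.66834929]), 'tcp_rot': array([3.14144358e+00, 3.63077640e-05, 2.75380383e+00]), 'ft_force': array([-0.21904547,  0.18401964,  0.66588642]), 'moment': array([-0.00904459, -0.00530856,  0.02835819]), 'grip_force': 0.0, 'opening': 0.9980244591782756}
```

```bash
python3 - <<'E'
import cv2
a=cv2.imread("pics/top0.png"); b=cv2.imread("pics/side0.png")
cv2.imwrite("pics/v1.png",cv2.resize(a[90:330,110:430],None,fx=2.5,fy=2.5,interpolation=cv2.INTER_CUBIC))
cv2.imwrite("pics/v2.png",cv2.resize(b[80:340,120:400],None,fx=2.3,fy=2.3,interpolation=cv2.INTER_CUBIC))
E
```

```text
(no output)
```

View pics/v1.png

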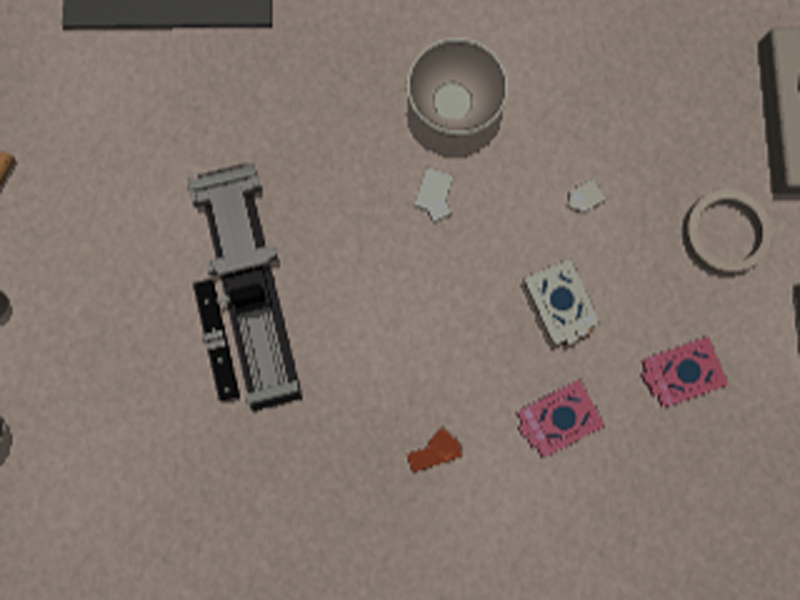

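View pics/v2.png

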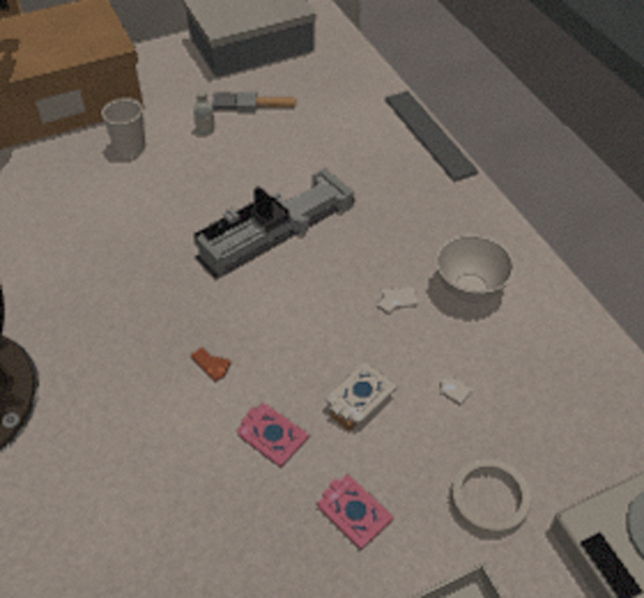

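```bash
cat > h.py <<'E'
from cell import env
import numpy as np, cv2
def ray(cal,uv,z):
    K,T=np.array(cal["K"]),np.array(cal["pose"])
    d=T[:3,:3]@np.linalg.solve(K,[uv[0],uv[1],1]); o=T[:3,3]
    return (o+d*(z-o[2])/d[2])[:2]
def proj(cal,P):
    K,T=np.array(cal["K"]),np.array(cal["pose"])
    c=(np.asarray(P,float)-T[:3,3])@T[:3,:3]; p=c@K.T
    return p[:,:2]/p[:,2:]
def loc(o,yaw,pts):
    c,s=np.cos(yaw),np.sin(yaw); pts=np.asarray(pts,float)
    return np.c_[o[0]+c*pts[:,0]-s*pts[:,1],o[1]+s*pts[:,0]+c*pts[:,1],pts[:,2]]
E
python3 - <<'E'
from h import *
k=env.calibration("top")
f=lambda x,y,z:ray(k,(110+x/2.5,90+y/2.5),z).round()
for n,a in dict(tile=(560,305,28),t1=(525,280,28),t2=(568,262,28),t3=(595,322,28),stopmid=(224,175,37),lip=(243,260,35),end=(276,392,46),handle=(245,275,98),index=(214,338,32),pointer=(222,300,34)).items(): print(n,f(*a))
w=env.calibration("wrist"); print(w["pose"].round(3),w["K"])
E
```

```text
tile [ 525. -247.]
t1 [ 554. -208.]
t2 [ 575. -259.]
t3 [ 505. -286.]
stopmid [682. 141.]
lip [580. 118.]
end [428.  79.]
handle [552. 109.]
index [491. 151.]
pointer [534. 142.]
[[ 3.77000e-01  8.86000e-01  2.70000e-01  1.59792e+02]
 [ 9.26000e-01 -3.61000e-01 -1.10000e-01  6.09885e+02]
 [ 0.00000e+00  2.92000e-01 -9.56000e-01  3.85649e+02]
 [ 0.00000e+00  0.00000e+00  0.00000e+00  1.00000e+00]] [[327.87242749   0.         256.53435385]
 [  0.         327.87242749 193.6613584 ]
 [  0.           0.           1.        ]]
```

Call:
{"name": "carry_out", "arguments": {"series": [[0.62,-0.88,-0.1,-1],[0.62,-0.88,-0.1,-1],[0.62,-0.88,-0.1,-1],[0.62,-0.88,-0.1,-1],[0.62,-0.88,-0.1,-1]]}}

```text
t: 1.6
eef_pos: [380.5, 373.5, 191.6]
tcp_rot: [3.141, 0.0, 2.226]
ft_force: [-0.1, 0.5, -0.5]
opening: 1.0
grip_force: 0.0
```

Call:
{"name": "carry_out", "arguments": {"series": [[0.62,-0.88,-0.1,-1],[0.62,-0.88,-0.1,-1],[0.62,-0.88,-0.1,-1],[0.62,-0.88,-0.1,-1],[0.62,-0.88,-0.1,-1]]}}

```text
t: 2.1
eef_pos: [524.1, 169.8, 168.4]
tcp_rot: [3.141, -0.0, 1.702]
ft_force: [0.1, 0.7, -0.0]
opening: 0.999
grip_force: 0.0
```

Call:
{"name": "carry_out", "arguments": {"series": [[0,0,0,0],[0,0,0,0],[0,0,0,0],[0,0,0,0],[0,0,0,0]]}}

```text
t: 2.6
eef_pos: [522.6, 172.7, 168.7]
tcp_rot: [3.141, -0.0, 1.709]
ft_force: [0.2, 0.3, 0.2]
opening: 0.996
grip_force: 0.0
```

```bash
python3 - <<'E'
from h import *
import pickle
print(env.state()["eef_pos"],env.state()["tcp_rot"])
k=env.calibration("wrist"); im=env.read_camera("wrist"); pickle.dump((k,im),open("jig.pkl","wb"))
cv2.imwrite("pics/w1.png",cv2.resize(im[:,:,::-1],None,fx=1.56,fy=1.56,interpolation=cv2.INTER_CUBIC))
E
```

```text
[522.57116734 172.65520355 168.6679489 ] [ 3.14119746e+00 -3.97037140e-05  1.70864840e+00]
```

View pics/w1.png

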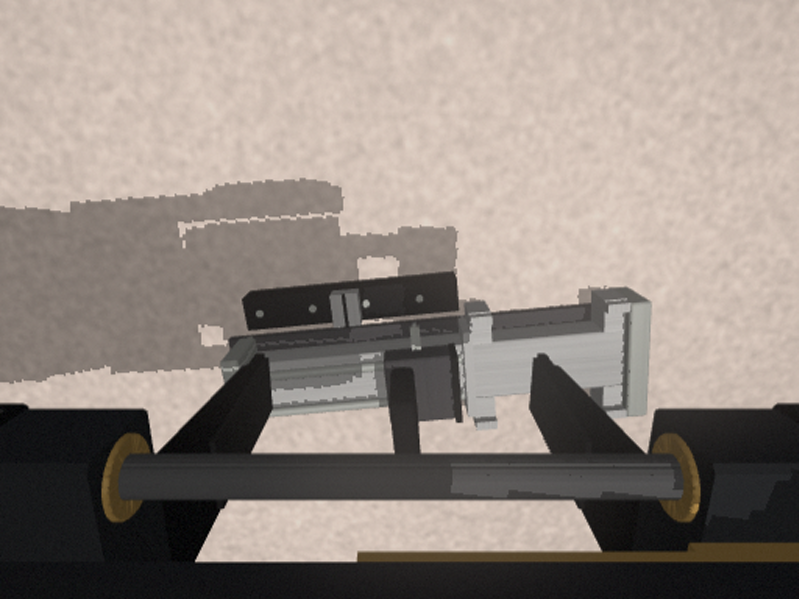

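```bash
cat > ov.py <<'E'
from h import *
import pickle,sys
k,im=pickle.load(open("jig.pkl","rb"))
o=(float(sys.argv[1]),float(sys.argv[2])); yaw=float(sys.argv[3])
c0,c1,r0,r1,s=140,430,170,290,2.7
v=cv2.resize(im[r0:r1,c0:c1,::-1],None,fx=s,fy=s,interpolation=cv2.INTER_CUBIC); raw=v.copy()
def R(xa,xb,ya,yb,z,col,cl=True):
    p=(proj(k,loc(o,yaw,[(xa,ya,z),(xb,ya,z),(xb,yb,z),(xa,yb,z)]))+.5-[c0,r0])*s
    cv2.polylines(v,[p.round().astype(int)],cl,col,1)
R(-49,49,-34,34,30,(0,0,255))
for sx in(-1,1):
    R(sx*36,sx*50,34,34,36,(0,255,0))
    R(sx*36,sx*50,-34,-34,36,(0,255,0))
R(-49,-49,-34,34,35,(255,0,255)); R(49,49,-34,34,37,(255,0,255))
R(-102,-88,-18,18,98,(255,0,0)); R(-106,-64,-22,22,50,(0,255,255))
R(-202,-202,-20,20,46,(255,255,0)); R(-202,50,-20,20,30,(255,128,0))
cv2.imwrite(sys.argv[4],np.vstack([v,raw])[:600])
E
python3 ov.py 628 129 0.24 pics/o1.png
python3 -c "
import cv2;print(cv2.imread('pics/o1.png').shape)"
```

```text
(600, 783, 3)
```

View pics/o1.png

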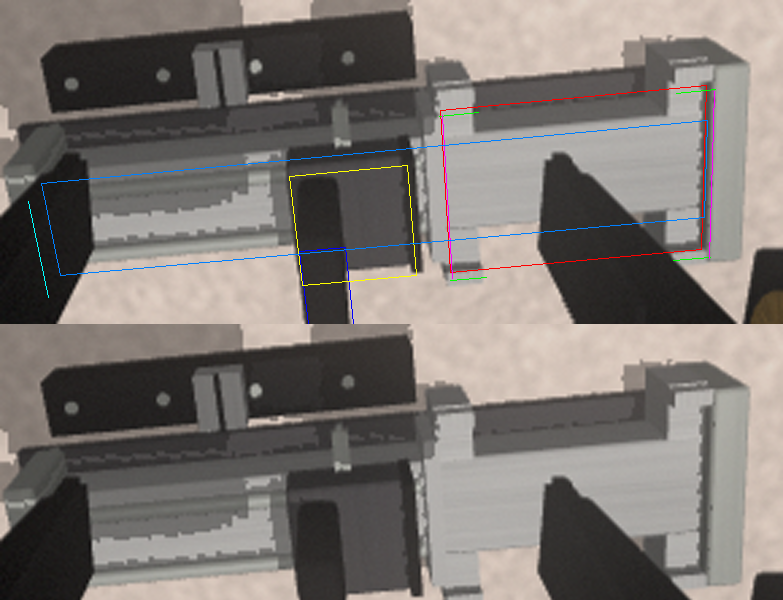

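The white relief tile is the target: v1 (560,305), top px (334,212). The pink look-alikes are at v1 (562,417) and (686,372). The overlay puts the jig within about 4 mm. Next I take a second view from directly above it, on the way to the tile.

Call:
{"name": "carry_out", "arguments": {"series": [[0.5,-0.75,0,0],[0.5,-0.75,0,0],[0.5,-0.8,0,0],[0,0,0,0],[0,0,0,0]]}}

```text
t: 3.15
eef_pos: [598.0, 56.4, 168.2]
tcp_rot: [-3.141, -0.0, 1.706]
ft_force: [-0.1, 0.1, 0.4]
opening: 0.999
grip_force: 0.0
```

```bash
python3 - <<'E'
from h import *
import pickle
k=env.calibration("wrist"); im=env.read_camera("wrist"); pickle.dump((k,im),open("jig.pkl","wb"))
p=proj(k,loc((627,133),.24,[(0,0,30),(-202,0,46),(60,0,37),(-95,0,98)]));print(p, env.state()["eef_pos"],env.state()["qvel"].round(3))
c=p[0].astype(int); print(c)
E
sed -i 's/^c0,c1.*/c0,c1,r0,r1,s=110,430,40,150,2.45/' ov.py; python3 ov.py 627 133 0.24 pics/o2.png
```

```text
[[299.33104368 106.0704795 ]
 [ 73.2690623  131.31911436]
 [367.97931409  99.06077216]
 [179.67329469 123.58575093]] [597.56925955  57.17387168 168.2370181 ] [ 0.02  -0.009  0.007  0.002 -0.001  0.001]
[299 106]
```

View pics/o2.png

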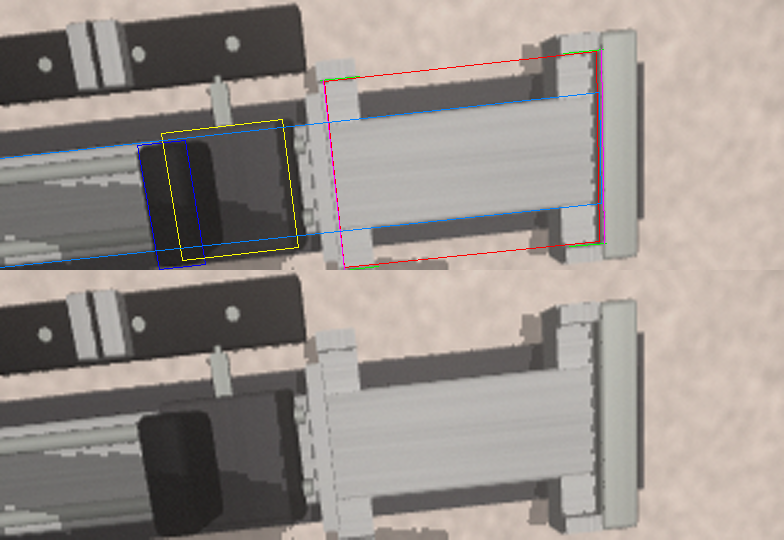

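```bash
python3 - <<'E'
from h import *
import pickle
k,_=pickle.load(open("jig.pkl","rb")); o=np.array([627,133]);y=.24
R=np.array([[np.cos(y),np.sin(y)],[-np.sin(y),np.cos(y)]])
for n,u,v,z in [("ptr",217,78,34),("mk near",102,88,32),("mk far",92,23,32),("stop",604,150,37)]:
    print(n,(R@(ray(k,(110+(u-1.2)/2.45,40+(v-1.2)/2.45),z)-o)).round(1))
E
```

```text
ptr [-86.5  38.7]
mk near [-128.6   39.8]
mk far [-127.8   61.4]
stop [49.5 -0.3]
```

Call:
{"name": "carry_out", "arguments": {"series": [[-0.25,-0.57,0,-1],[-0.25,-0.57,0,-1],[-0.25,-0.57,0,-1],[-0.25,-0.57,0,-1],[-0.25,-0.57,0,-1]]}}

```text
t: 3.7
eef_pos: [534.7, -85.1, 168.7]
tcp_rot: [3.141, -0.0, 1.181]
ft_force: [-0.4, 0.3, -0.7]
opening: 1.001
grip_force: 0.0
```

Call:
{"name": "carry_out", "arguments": {"series": [[-0.25,-0.57,0,-1],[-0.25,-0.57,0,-1],[-0.25,-0.57,0,-1],[-0.25,-0.57,0,-1],[-0.25,-0.57,0,-1]]}}

```text
t: 4.2
eef_pos: [472.6, -227.7, 168.7]
tcp_rot: [3.141, -0.0, 0.657]
ft_force: [0.2, 1.5, -0.2]
opening: 1.003
grip_force: 0.0
```

Call:
{"name": "carry_out", "arguments": {"series": [[-0.25,-0.57,0,-1],[-0.25,-0.57,0,-0.8],[0,0,0,0],[0,0,0,0],[0,0,0,0]]}}

```text
t: 4.7
eef_pos: [448.5, -283.9, 168.5]
tcp_rot: [-3.142, -0.0, 0.474]
ft_force: [-0.0, 0.2, -0.9]
opening: 1.003
grip_force: 0.0
```

```bash
cat > tl.py <<'E'
from h import *
import sys
k=env.calibration("wrist"); im=env.read_camera("wrist"); s=env.state(); print(s["eef_pos"].round(1),s["tcp_rot"].round(4))
p=proj(k,[(525,-247,28)])[0]; print("pred",p)
hsv=cv2.cvtColor(im,cv2.COLOR_RGB2HSV)
c0,r0=np.maximum(p.astype(int)-[110,90],0)
cv2.imwrite(sys.argv[1],cv2.resize(im[r0:r0+180,c0:c0+220,::-1],None,fx=3,fy=3,interpolation=cv2.INTER_CUBIC)); print(c0,r0)
import pickle; pickle.dump((k,im),open("tile.pkl","wb"))
E
python3 tl.py pics/t1.png
```

```text
[ 448.6 -283.9  168.5] [-3.1416 -0.      0.4736]
pred [258.84915608  91.32411961]
148 1
```

View pics/t1.png

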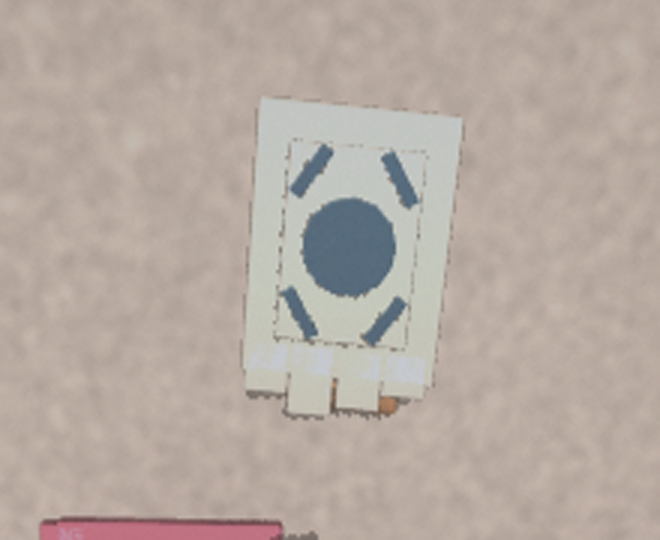

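The close crop shows the white tile: straight end at the top, between (262,98) and (462,117), and the broken end at the bottom near row 415. The choice is right.

```bash
python3 - <<'E'
from h import *
import pickle
k,_=pickle.load(open("tile.pkl","rb"))
w=lambda u,v,z=28:ray(k,(148+(u-1)/3,1+(v-1)/3),z)
A,B,C,D=w(262,98),w(462,117),w(246,368),w(435,375)
for n,p in zip("ABCD",(A,B,C,D)): print(n,p.round(1))
print("w",np.linalg.norm(A-B),"yaws",[np.arctan2(*(d[::-1])).round(4) for d in (A-C,B-D)], np.arctan2(-(A-B)[0],(A-B)[1]))
F=w(349,247,30); print("disc",F)
# broken tip
tip=(w(308,415)+w(358,410))/2; print(tip)
yaw=np.mean([np.arctan2(*((A-C)[::-1])),np.arctan2(*((B-D)[::-1]))]); u=np.array([np.cos(yaw),np.sin(yaw)])
print(yaw,"centre",(A+B)/2-45*u,"from disc",F-6*u,"tiplen",((A+B)/2-tip)@u)
E
```

```text
A [ 558.1 -206.7]
B [ 580.1 -260.4]
C [ 487.3 -235.9]
D [ 512.2 -289.2]
w 58.053230608134925 yaws [np.float64(0.3906), np.float64(0.4004)] 0.3882476269960019
disc [ 533.40524836 -247.83196408]
[ 487.3927118  -266.21896964]
0.39546778188644083 centre [ 527.56412813 -250.90375322] from disc [ 527.86834962 -250.14340352] tiplen 87.97087666123453
```

Call:
{"name": "carry_out", "arguments": {"series": [[0.53,0.22,-0.5,-0.26],[0.53,0.22,-0.5,-0.26],[0.53,0.23,-0.6,-0.25],[0,0,0,0],[0,0,0,0]]}}

```text
t: 5.25
eef_pos: [527.8, -250.4, 87.8]
tcp_rot: [-3.14, 0.001, 0.393]
ft_force: [0.1, -0.3, 0.7]
opening: 1.001
grip_force: 0.0
```

Call:
{"name": "carry_out", "arguments": {"series": [[0,0,-0.5,0],[0,0,-0.5,0],[0,0,-0.4,0],[0,0,-0.22,0],[0,0,0,0]]}}

```text
t: 5.75
eef_pos: [527.1, -251.9, 7.3]
tcp_rot: [-3.141, 0.001, 0.39]
ft_force: [0.1, 0.1, 1.2]
opening: 1.0
grip_force: 0.0
```

Call:
{"name": "carry_out", "arguments": {"series": [[0,0,0,0],[0,0,0,0],[0,0,0,0],[0,0,0,0],[0,0,0,0]], "fingers": 1}}

```text
t: 6.25
eef_pos: [527.7, -251.9, 7.7]
tcp_rot: [3.141, -0.0, 0.39]
ft_force: [-0.4, 1.6, -0.4]
opening: 0.638
grip_force: 0.3
```

Call:
{"name": "carry_out", "arguments": {"series": [[0,0,0,0],[0,0,0,0],[0,0,0,0],[0,0,0,0],[0,0,0,0]]}}

```text
t: 6.75
eef_pos: [527.6, -251.9, 7.7]
tcp_rot: [3.141, -0.0, 0.39]
ft_force: [-1.3, 0.9, 5.6]
opening: 0.627
grip_force: 30.0
```

Call:
{"name": "carry_out", "arguments": {"series": [[0,0,0.15,0],[0,0,0.4,0],[0,0,0.6,0],[0,0,0.6,0],[0,0,0.35,0]]}}

```text
t: 7.25
eef_pos: [528.0, -252.1, 114.8]
tcp_rot: [3.14, -0.001, 0.39]
ft_force: [-0.2, -1.1, -0.8]
opening: 0.628
grip_force: 30.0
```

Call:
{"name": "carry_out", "arguments": {"series": [[0.08,0.3,0,-0.05],[0.13,0.5,0,-0.1],[0.18,0.7,0,-0.15],[0.21,0.8,0,-0.15],[0.21,0.8,0,-0.15]]}}

```text
t: 7.75
eef_pos: [568.2, -95.6, 112.7]
tcp_rot: [3.141, -0.0, 0.326]
ft_force: [-0.0, 0.5, -0.0]
opening: 0.628
grip_force: 30.0
```

Call:
{"name": "carry_out", "arguments": {"series": [[0.21,0.8,0,-0.15],[0.21,0.8,0,-0.15],[0.21,0.8,0,-0.15],[0.21,0.8,0,-0.15],[0.15,0.6,0,-0.1]]}}

```text
t: 8.25
eef_pos: [617.8, 95.5, 112.7]
tcp_rot: [-3.142, -0.0, 0.255]
ft_force: [1.5, -0.9, -0.1]
opening: 0.629
grip_force: 30.0
```

Call:
{"name": "carry_out", "arguments": {"series": [[0.1,0.4,0,-0.1],[0.06,0.25,0,-0.03],[0.02,0.1,0,0],[0,0,0,0],[0,0,0,0]]}}

```text
t: 8.75
eef_pos: [626.4, 129.7, 112.4]
tcp_rot: [3.141, 0.0, 0.24]
ft_force: [-0.0, 0.2, -0.2]
opening: 0.624
grip_force: 30.0
```

```bash
python3 - <<'E'
from h import *
s=env.state(); print(s["eef_pos"].round(1),s["tcp_rot"].round(4),s["opening"],s["grip_force"],s["moment"].round(2))
k=env.calibration("wrist"); im=env.read_camera("wrist")
v=cv2.resize(im[:,:,::-1],None,fx=1.56,fy=1.56,interpolation=cv2.INTER_CUBIC)
def L(pts,col): cv2.polylines(v,[((proj(k,loc((627,133),.24,pts))+.5)*1.56).round().astype(int)],True,col,1)
L([(-49,-34,30),(49,-34,30),(49,34,30),(-49,34,30)],(0,0,255))
L([(-49,-34,35),(-49,34,35)],(255,0,255)); L([(49,-34,37),(49,34,37)],(255,0,255))
L([(-102,-18,98),(-88,-18,98),(-88,18,98),(-102,18,98)],(255,0,0))
e=s["eef_pos"]; z=e[2]+12.3+8
q=proj(k,loc(e[:2],s["tcp_rot"][2],[(45,30,z),(45,-30,z),(-37,-30,z),(-37,30,z)]))
cv2.polylines(v,[((q+.5)*1.56).round().astype(int)],True,(0,255,0),1)
cv2.imwrite("pics/n1.png",v)
E
```

```text
[626.4 129.7 112.4] [3.1414e+00 3.0000e-04 2.3990e-01] 0.624480694744535 29.999898076057434 [-0.08  0.17  0.01]
```

View pics/n1.png

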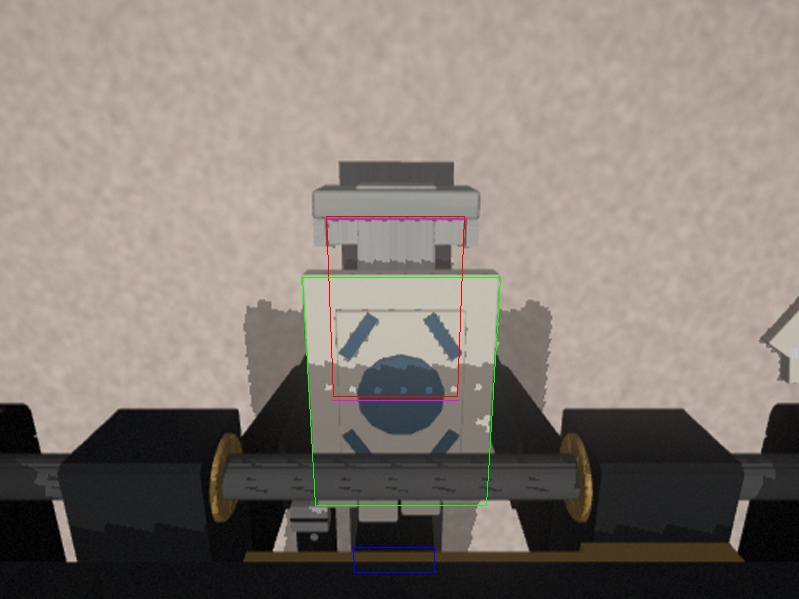

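Call:
{"name": "carry_out", "arguments": {"series": [[0.01,0.06,-0.3,0],[0,0.01,-0.5,0],[0,0,-0.5,0],[0,0,-0.28,0],[0,0,-0.1,0]]}}

```text
t: 9.3
eef_pos: [626.3, 133.7, 26.3]
tcp_rot: [-3.141, 0.003, 0.24]
ft_force: [-0.2, 0.3, -0.9]
opening: 0.625
grip_force: 30.0
```

Call:
{"name": "carry_out", "arguments": {"series": [[0,0,-0.03,0],[0,0,-0.03,0],[0,0,-0.03,0],[0,0,0,0],[0,0,0,0]]}}

```text
t: 9.8
eef_pos: [627.3, 134.1, 24.4]
tcp_rot: [3.141, -0.001, 0.241]
ft_force: [-0.6, 0.1, -1.1]
opening: 0.629
grip_force: 30.0
```

Call:
{"name": "carry_out", "arguments": {"series": [[0,0,-0.03,0],[0,0,-0.03,0],[0,0,-0.02,0],[0,0,0,0],[0,0,0,0]]}}

```text
t: 10.3
eef_pos: [627.0, 134.1, 19.9]
tcp_rot: [3.142, 0.0, 0.241]
ft_force: [-0.4, -0.0, -0.5]
opening: 0.629
grip_force: 30.0
```

Call:
{"name": "carry_out", "arguments": {"series": [[0,0,-0.02,0],[0,0,-0.02,0],[0,0,0,0],[0,0,0,0],[0,0,0,0]]}}

```text
t: 10.8
eef_pos: [627.1, 134.1, 17.9]
tcp_rot: [3.141, 0.0, 0.241]
ft_force: [-0.2, -0.9, -1.6]
opening: 0.629
grip_force: 30.0
```

Call:
{"name": "carry_out", "arguments": {"series": [[0,0,-0.02,0],[0,0,0,0],[0,0,0,0],[0,0,0,0],[0,0,0,0]]}}

```text
t: 11.3
eef_pos: [627.1, 134.1, 17.7]
tcp_rot: [3.141, -0.0, 0.241]
ft_force: [-2.9, -0.0, 7.0]
opening: 0.63
grip_force: 30.0
```

Call:
{"name": "carry_out", "arguments": {"series": [[0,0,0,0],[0,0,0,0],[0,0,0,0],[0,0,0,0],[0,0,0,0]], "fingers": -1}}

```text
t: 11.8
eef_pos: [627.0, 134.1, 16.8]
tcp_rot: [3.142, 0.0, 0.241]
ft_force: [-0.0, -0.1, -0.9]
opening: 0.976
grip_force: 0.0
```

Call:
{"name": "carry_out", "arguments": {"series": [[0,0,0,0],[0,0,0.1,0],[0,0,0.3,0],[0,0,0.6,0],[0,0,0.8,0]]}}

```text
t: 12.3
eef_pos: [626.4, 134.1, 107.8]
tcp_rot: [-3.141, 0.002, 0.241]
ft_force: [-0.1, -0.5, 0.3]
opening: 1.002
grip_force: 0.0
```

Call:
{"name": "carry_out", "arguments": {"series": [[0,0,0.8,0],[0,0,0.6,0],[0,0,0,0],[0,0,0,0],[0,0,0,0]]}}

```text
t: 12.8
eef_pos: [626.5, 134.1, 176.3]
tcp_rot: [-3.142, 0.001, 0.241]
ft_force: [-0.3, -0.7, 0.9]
opening: 0.999
grip_force: 0.0
```

Call:
{"name": "carry_out", "arguments": {"series": [[-0.08,-0.11,0,1],[-0.08,-0.11,0,1],[-0.08,-0.11,0,1],[-0.08,-0.11,0,1],[-0.08,-0.11,0,1]]}}

```text
t: 13.3
eef_pos: [606.4, 106.4, 175.6]
tcp_rot: [-3.14, 0.002, 0.768]
ft_force: [0.3, -1.4, -0.2]
opening: 1.001
grip_force: 0.0
```

Call:
{"name": "carry_out", "arguments": {"series": [[-0.08,-0.11,0,1],[-0.08,-0.11,0,1],[-0.08,-0.11,0,1],[-0.08,-0.11,0,1],[-0.08,-0.11,0,1]]}}

```text
t: 13.8
eef_pos: [586.4, 78.9, 175.6]
tcp_rot: [-3.139, 0.001, 1.292]
ft_force: [-0.3, -0.7, -0.3]
opening: 1.001
grip_force: 0.0
```

Call:
{"name": "carry_out", "arguments": {"series": [[-0.08,-0.11,0,1],[-0.08,-0.11,0,1],[-0.08,-0.11,0,1],[-0.08,-0.11,0,1],[-0.08,-0.11,0,1]]}}

```text
t: 14.3
eef_pos: [566.4, 51.4, 175.7]
tcp_rot: [-3.139, -0.001, 1.816]
ft_force: [0.0, 0.3, 1.1]
opening: 1.004
grip_force: 0.0
```

Call:
{"name": "carry_out", "arguments": {"series": [[0,0,0,0.1],[0,0,0,0],[0,0,0,0],[0,0,0,0],[0,0,0,0]]}}

```text
t: 14.8
eef_pos: [567.1, 51.8, 176.8]
tcp_rot: [-3.142, -0.0, 1.821]
ft_force: [0.5, -0.4, 0.2]
opening: 1.002
grip_force: 0.0
```

```bash
python3 - <<'E'
from h import *
import pickle
k=env.calibration("wrist"); im=env.read_camera("wrist"); pickle.dump((k,im),open("jig.pkl","wb"))
print(proj(k,loc((627,133),.24,[(0,0,30),(-202,0,46),(60,0,37),(-128,50,32)])))
s=env.state();print(s["eef_pos"].round(1),s["tcp_rot"].round(4))
E
sed -i 's/^c0,c1.*/c0,c1,r0,r1,s=120,440,30,150,2.45/' ov.py; python3 ov.py 627 133 0.24 pics/o3.png
```

```text
[[339.15347035 114.73794249]
 [118.03021361 113.19127396]
 [405.82598789 115.9599385 ]
 [201.15603903  55.67276452]]
[567.1  51.8 176.8] [-3.1415 -0.      1.8213]
```

View pics/o3.png

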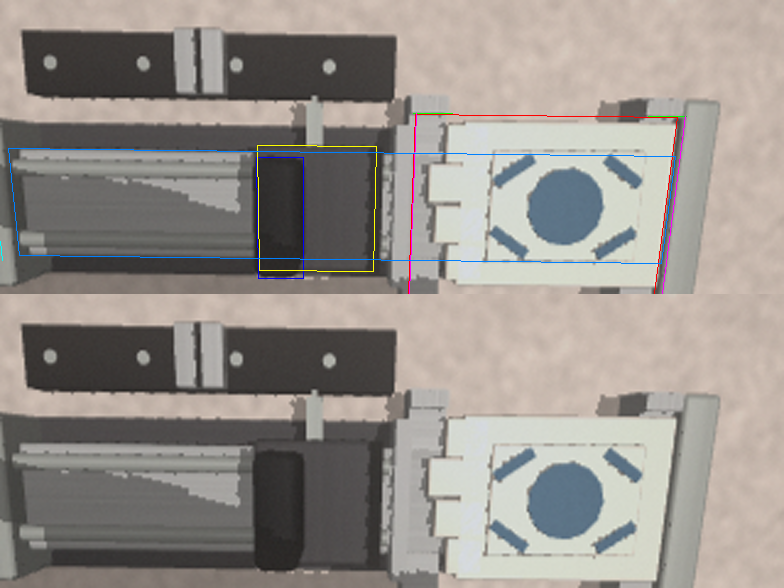

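The tile lies flat in the nest, with its straight end at the stop (655,210) and its broken end behind the lip (430,185). The pointer tip is at (314,97) and the index line at (199,92).

```bash
python3 - <<'E'
from h import *
import pickle
k,im=pickle.load(open("jig.pkl","rb")); o=np.array([627,133]);y=.24
R=np.array([[np.cos(y),np.sin(y)],[-np.sin(y),np.cos(y)]])
for n,u,v,z in [("ptr tip",314,97,34),("ptr base",315,140,34),("mk near",199,92,32),("mk far",199,30,32),("tile r",665,210,38)]:
    print(n,(R@(ray(k,(120+(u-1.2)/2.45,30+(v-1.2)/2.45),z)-o)).round(1))
g=im[40:66,188:215].mean(2).round().astype(int); print(g[[2,8,14,20,24]])
print(im[72:86:2,240:258].mean(2).round().astype(int))
print((loc(o,y,[(-95,0,80)])).round(1))
E
```

```text
ptr tip [-86.4  39.1]
ptr base [-86.   24.2]
mk near [-128.7   40.5]
mk far [-127.9   61.4]
tile r [45.8  0.6]
[[186 188 173 166 166 166 164 166 170 165 169  86  68  84 162 168 168 168
  167 165 168 171 158 164 181 181 181]
 [ 59  59  60 155 167 167 167 169 171 171 171 112  62  60 167 174 173 175
  173 172 176 180 153  90  75  61  61]
 [ 58  60  58 151 168 166 167 169 170 170 170 104  61  60 136 171 174 175
  174 172 175 178 169  93  80  62 100]
 [ 58  58  57 103 169 166 167 167 170 172 170 174  66  59 135 172 175 175
  173 170 174 179 171  86  80  60  58]
 [ 56  56  54  70 167 165 165 166 169 172 167 128  61  58 102 170 174 174
  174 170 174 178 173  97  88  59  58]]
[[175 135 133 134 181 175 174 173 170 164 162 144 174 175 174 175 171 171]
 [132 123 122 121 121 171 173 172 172 171 171 169 181 180 183 185 187 187]
 [125 122 123 122 121 171 173 171 172 168 172 175 178 183 185 187 192 190]
 [124 121 121 123 121 171 172 172 170 169 172 175 182 185 185 187 188 188]
 [122 119 118 120 120 172 173 171 169 169 171 174 183 184 185 185 183 181]
 [ 65  65  66  64  66 170 171 172 170 167 170 149  91  97  98  98  99  97]
 [ 78  62  59  63  62 170 173 171 168 169 172 149  86  81  80  82  82  81]]
[[534.7 110.4  80. ]]
```

Call:
{"name": "carry_out", "arguments": {"series": [[-0.3,0.55,0,-0.1],[-0.35,0.62,0,0],[0,0,0,0],[0,0,0,0],[0,0,0,0]]}}

```text
t: 15.35
eef_pos: [535.0, 109.7, 177.0]
tcp_rot: [3.141, 0.0, 1.811]
ft_force: [-0.3, -0.1, 0.1]
opening: 1.003
grip_force: 0.0
```

Call:
{"name": "carry_out", "arguments": {"series": [[0,0.01,-0.6,0],[0,0,-0.7,0],[0,0,-0.6,0],[0,0,-0.3,0],[0,0,-0.1,0]]}}

```text
t: 15.85
eef_pos: [534.3, 109.7, 60.2]
tcp_rot: [-3.139, -0.0, 1.81]
ft_force: [-0.6, 0.6, 0.6]
opening: 1.001
grip_force: 0.0
```

Call:
{"name": "carry_out", "arguments": {"series": [[0,0,0,0],[0,0,0,0],[0,0,0,0],[0,0,0,0],[0,0,0,0]], "fingers": 1}}

```text
t: 16.35
eef_pos: [534.8, 110.7, 62.5]
tcp_rot: [3.141, 0.0, 1.811]
ft_force: [0.8, 0.6, -0.3]
opening: 0.635
grip_force: 0.0
```

Call:
{"name": "carry_out", "arguments": {"series": [[0,0,0,0],[0,0,0,0],[0,0,0,0],[0,0,0,0],[0,0,0,0]]}}

```text
t: 16.85
eef_pos: [534.5, 110.6, 61.9]
tcp_rot: [-3.142, -0.0, 1.811]
ft_force: [0.4, 0.1, 0.1]
opening: 0.219
grip_force: 0.0
```

Call:
{"name": "carry_out", "arguments": {"series": [[0,0,0,0],[0,0,0,0],[0,0,0,0],[0,0,0,0],[0,0,0,0]]}}

```text
t: 17.35
eef_pos: [533.5, 110.4, 61.9]
tcp_rot: [-3.139, -0.0, 1.811]
ft_force: [-5.1, -3.3, 4.5]
opening: 0.146
grip_force: 30.0
```

Call:
{"name": "carry_out", "arguments": {"series": [[-0.1,-0.025,0,0],[-0.16,-0.04,0,0],[-0.2,-0.05,0,0],[-0.2,-0.05,0,0],[-0.12,-0.03,0,0]]}}

```text
t: 17.85
eef_pos: [495.7, 101.2, 61.9]
tcp_rot: [3.139, -0.0, 1.811]
ft_force: [6.1, 5.8, -6.6]
opening: 0.146
grip_force: 30.0
```

Call:
{"name": "carry_out", "arguments": {"series": [[0,0,0,0],[0,0,0,0],[0,0,0,0],[0,0,0,0],[0,0,0,0]]}}

```text
t: 18.35
eef_pos: [496.2, 101.3, 61.9]
tcp_rot: [3.139, -0.0, 1.811]
ft_force: [4.7, 4.7, -5.9]
opening: 0.143
grip_force: 30.0
```

```bash
cat > pm.py <<'E'
from h import *
import sys,pickle
k=env.calibration("wrist"); im=env.read_camera("wrist"); pickle.dump((k,im),open("pm.pkl","wb"))
o=np.array([627,133]);y=.24
p=proj(k,loc(o,y,[(-128,38,34),(-128.5,40,32)])); print(p)
s=env.state(); print(s["eef_pos"].round(2),s["ft_force"].round(1),s["opening"],s["t"])
c0,r0=p[0].astype(int)-[50,35]; r0=max(r0,0); print(c0,r0)
cv2.imwrite(sys.argv[1],cv2.resize(im[r0:r0+70,c0:c0+100,::-1],None,fx=7,fy=7,interpolation=cv2.INTER_NEAREST))
E
python3 pm.py pics/p1.png
```

```text
[[266.90515787 169.60325211]
 [266.03221833 165.76158908]]
[496.17 101.29  61.86] [ 4.7  4.9 -4.5] 0.1449744581748962 18.4
216 134
```

View pics/p1.png

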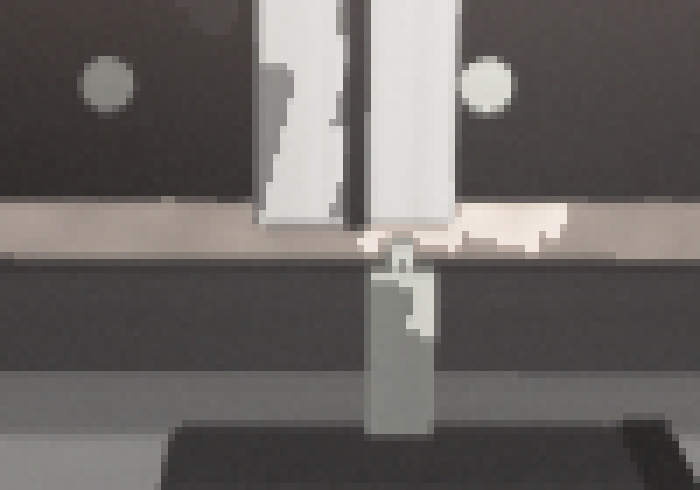

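```bash
python3 - <<'E'
from h import *
import pickle
k,_=pickle.load(open("pm.pkl","rb")); o=np.array([627,133]);y=.24
R=np.array([[np.cos(y),np.sin(y)],[-np.sin(y),np.cos(y)]])
a=R@(ray(k,(216+401/7-.5,134+240/7-.5),34)-o); b=R@(ray(k,(216+357/7-.5,134+222/7-.5),32)-o); print(a,b,a-b)
E
```

```text
[-124.37003749   39.15276192] [-128.21141192   40.34813692] [ 3.84137443 -1.195375  ]
```

Call:
{"name": "carry_out", "arguments": {"series": [[-0.025,-0.006,0,0],[-0.025,-0.006,0,0],[-0.025,-0.006,0,0],[0,0,0,0],[0,0,0,0]]}}

```text
t: 18.9
eef_pos: [492.5, 100.4, 61.9]
tcp_rot: [3.139, -0.0, 1.811]
ft_force: [3.4, 5.4, -5.7]
opening: 0.148
grip_force: 30.0
```

```bash
python3 pm.py pics/p2.png
```

```text
[[273.0506121  169.62239541]
 [272.13744451 165.78087373]]
[492.48 100.4   61.88] [ 5.1  5.6 -4.6] 0.1477195575001669 18.95
223 134
```

View pics/p2.png

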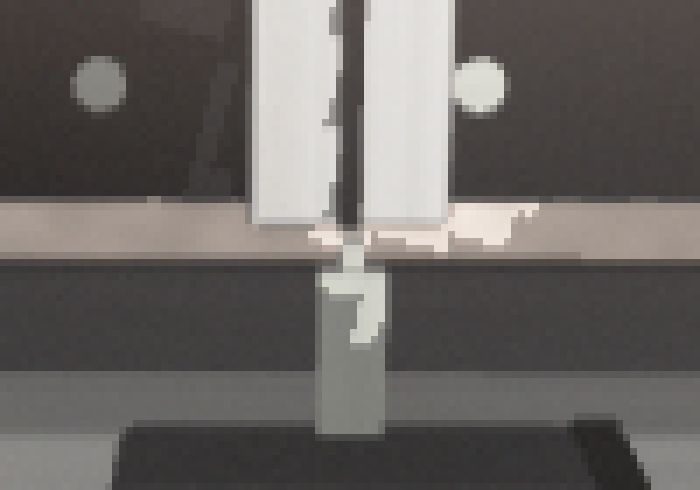

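The pointer tip (352,245) now lines up with the index line (351,215). The handle is still held and the tile is released, so I am handing in.

```bash
python3 -c "
from cell import env
print(env.job_done())"
```

```text
the job is handed in; nothing more can be done
None
```

The tile lies flat in the nest, straight end to the stop, and the jaw is held with its pointer on the index line to within about 0.3 mm in the last wrist picture; the job was handed in at about 19 s of the 51 s allowed, and no verdict came back.

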